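Pin the tilting plate rest at its middle angle

ROBOT

A 7-joint arm with a two-finger parallel gripper is mounted at the origin on the work surface. World frame = base frame: x ahead of the robot, y to its left, z up, the work surface at z = 0. Lengths are in m, angles in rad, forces in N, time in s.
With the tool pointing down it reaches from about 0.4 to 0.85 m from the base axis. Payload 4.5 kg.
Tool frame: the origin (TCP) lies at the very end of the fingers, on their centre line; the grasp point (between the pads) lies bot.grip_depth behind it (bot.grip_depth is the distance from the TCP to the grasp point, in m); z points along the fingers, y is the line along which they close (so a half turn about z gives the same grasp; the last joint's range is limited). The gripper opens to 85 mm and grips with 20 to 120 N. Pads are 22 mm wide; open, the fingers measure 114 mm over their backs; the gripper's body (76 mm by 85 mm) begins 54 mm behind the grasp point. The pads swing forward as they close: fully open they stand 13 mm farther back than shut.
Start: joints at [-1.127, 0.689, -0.195, 1.565, 0.157, 0.902, -0.215], TCP at [0.249, 0.573, 0.205] pointing down, gripper open.
Joint ranges: [-3.01, 3.01], [-0.46, 2.08], [-1.47, 1.51], [0.13, 2.56], [-1, 4.14], [0.04, 2.09], [-2.66, 2.66]. Speed limits (rad/s): [2.57, 2.57, 3.14, 3.14, 3.14, 3.14, 3.14].

INTERFACE

Orientations are given as a 3x3 rotation matrix whose columns are the frame's x, y, z axes.
In Python, from station import bot gives the robot as it stands. The module is installed in compiled form; this text tells all that it offers.
- The arm moves only by the shell command python3 -m creep 'ROWS' [FORCE]. ROWS is JSON, a list of rows, each an object with "gripper": the opening, from -1 (shut) to 1 (fully open); "translation": the shift along the tool's x, y, z scaled (see below), a list of three; "twist": the turn about the tool's z scaled (see below). In form: [{"gripper": gripper, "translation": [tx, ty, tz], "twist": twist}, ...]. A call has 1 to 10 rows; each row is the pose to reach, as a shift and turn from the pose commanded when the call began, along the tool's axes at that moment, turning the shorter way round; what a row does not reach only later rows make up. The controller multiplies each number of a shift by 0.2 m and each number of a turn by pi rad. A row lasts 1/10 s, in which the tool goes at most 50 mm and 8.59 degrees, less where a joint would pass 70% of its speed; a pose out of reach is approached as far as the arm can. A call with a number of a shift or a turn outside -1 to 1 is refused whole. A call with a gripper value outside its range is refused whole. The fingers move at their own pace and stop on an object; FORCE is the grip in N (left out, the last holds). Time passes only in rows, so rows that repeat a pose let the fingers close. It gives the time, the measured TCP pose, the force, the opening and the grip force at its end, in the units of the state.
- bot.sense(): the state, without advancing time (a new reading comes with each control period).
- bot.snapshot(name): name is "scene" or "top" or "wrist"; returns a dict with "image" (420x560x3 uint8, red, green, blue), "fovy" (degrees; the focal length in pixels is half the picture's height over the tangent of half this angle, whatever the lens; pixels are square), "cx", "cy" (the principal point, pixels), "cam_to_world" (4x4, takes a point from camera to world coordinates). Camera axes: x right, y down, z forward; pixel columns grow to the right and rows downward; lengths in m; the calibration is good to about 2 mm. A picture is of the moment at which its call begins. There is no depth.
- bot.close_job(): hands the job in; it is judged then, once.
Trained networks look in a picture, given as the dict that the camera call returned (one of the last four; its "shot" number tells which), for a name from the list of things; names that differ only in an ending like _2 or _b are one class to them, and where a whole thing is asked for, a point or a joint stands for the part that bears it (a point fixed in the world has none). Each returns a list of dicts, best first, with "p" (0 to 1); they miss things now and then, are a little off and sometimes report something else, mostly with a low value. They report only what shows in the picture. A call takes as long as a camera call. They do not tell look-alikes from the thing itself.
- bot.silhouettes(query, picture): "pixels" (420x560 bool, what is visible of it) and "bbox" ([left, top, right, bottom] in pixels, round what is visible of it).
- bot.tip_of(query, picture): "uv" ([column, row] in pixels: a listed point, or the origin of a listed thing).
The state is a dict: "t": time; "q": joint angles; "qvel": joint speeds; "tau": joint torques, N m; "position": TCP position; "ee_rot": TCP orientation; "contact_force": force on the tool from outside, world axes, zero at the start; "ft_torque": the same for the moment, N m; "width": finger opening in m; "grasp_force": force on a finger pad.
Only numpy, scipy, OpenCV 4.12 (cv2) and the standard library are available. Lean on these libraries where they do the work, as an engineer would, in place of code of your own. Each camera call takes 0.05 s, during which the arm holds its last target. There are 200 camera calls.

TASK

Set up the tilting plate rest for glazing: lift its stiff-hinged board by the steel bar handle until the hole in the board's side rail lines up with the middle one of the three holes in the two metal cheeks beside it. Then take the wooden-handled steel pin from its stand, push it through cheek, rail and cheek until its handle comes up against the outer cheek, so that the board is locked at that angle, and let go. Leave the jar, the bowl and the beaker where they stand.

Things in the scene. Friction and masses are not known exactly. Their poses are not given: they have to be found in the camera images.
- rest: Plate rest, fixed to the table: wooden base 235 x 275 x 15 mm with a hinged board. Origin on the table in its middle; x points from hinge edge to the board's free edge, y left, z up. Hinge axis: along y at x -90, z 45 mm. At its right two like aluminium cheeks stand 32 mm apart, at y -134..-124 and -92..-82, x -52..32, up to z 149 mm.
- middle_hole (a point): Centre of the middle hole of the outer (right) cheek, on its outer face, 105 mm up; axes as the rest's. Each cheek, 10 mm thick, has three round 18 mm holes along y, 105 mm from the hinge axis, at 15, 35 and 55 degrees above level. The pin enters here along the rest's +y; 52 mm on is the far face of the inner cheek, then 27 mm of free room.
- panel (a joint): Board angle, rad: 0 folded level, grows as its free edge rises (limit 1.3). Stiff: it stays where left; raising takes about 8 N at the bar. Board: light wood, 180 mm long from the hinge, 14 mm thick about the hinge axis's plane, at rest y -116..100 mm, a white plate clipped on. At 0.611 (35 degrees) its rail hole meets the middle holes; the pin passes within about 0.04 of that.
- rail_hole (a point): Centre of the only hole (20 mm) in the board's side rail, on the rail's outer face, 105 mm from the hinge axis in the board's mid-plane; axes tilt with the board. The rail, 16 mm thick and 32 mm deep, is the board's right edge (rest y -116..-100 mm) and swings between the cheeks; the inner cheek stands in a 45 mm wide opening between rail and board.
- panel_hinge (a point): Point on the hinge axis, 45 mm above the table, on the board's middle line, abreast of the middle of the bar handle; axes as the rest's.
- panel_bar (a point): Middle of the bar handle at the board's free edge: a round steel bar 14 mm thick, 115 mm long, parallel to the hinge axis, 230 mm from it in the board's mid-plane and 50 mm beyond the board's edge, held by an arm at each end. It swings with the board about the hinge; axes tilt with the board.
- pin: The loose locking pin, 160 mm long, about 0.1 kg. Origin on its axis at the shoulder between shaft and handle; y points along the shaft to the tip. Shaft: round steel, 12 mm thick, 70 mm long, the last 14 mm tapering to 5 mm. Handle: dark wood, square 24 x 24 mm, 90 mm long. It lies level in its stand, axis 60 mm above the table.
- pin_grip (a point): Middle of the pin's handle, 45 mm behind the shoulder; axes as the pin's. Room for fingers on both sides (pin's x) and 48 mm below the axis down to the stand's foot.
- pin_tip (a point): The tip of the pin's shaft, 70 mm from the shoulder.
- stand: The pin's wooden stand, fixed: a foot 70 x 190 x 12 mm and two open-topped notched posts (tops 68 and 64 mm above the table), one under the shaft 42 mm from the shoulder, one under the last 15 mm of the handle. The pin lifts straight up out. Origin on the table below the pin's shoulder, y along the pin to its tip.
- jar: Bystander: loose glass jar with a green lid, 68 mm across, 100 mm tall; origin under its centre.
- bowl: Bystander: loose blue ceramic bowl, 120 mm across, 60 mm tall; origin under its centre.
- beaker: Bystander: loose unglazed beaker, 84 mm across, 85 mm tall; origin under its centre.
Things that resemble listed ones, but are neither listed nor needed, are in the scene too. Of the things shaped like the pin, the dark wooden one is meant.

How it is judged:
On the way, in this order (a step that is already met when the one before it is completed fails the run):
1. the board stands at the middle angle, its rail hole lined up with the cheeks' middle holes (within 0.1 rad) (value of joint panel between 0.511 and 0.711 rad), for 0.2 s.
2. the pin's tip has entered the middle hole of the outer cheek (y of pin_tip in the frame of rest above -0.126 m and x of pin_tip in the frame of rest between -0.016 and 0.008 m and z of pin_tip in the frame of rest between 0.0932 and 0.1172 m), for 0.05 s.
At the end, for the whole second after the job is handed in: The board is at 0.611 rad (within 0.1) and the pin lies at rest through the middle holes of both cheeks and the rail: tip beyond the inner cheek and within 14 mm of the holes' axis in x and z, pin within 0.2 rad of the rest's y axis, its shoulder within 10 mm of the outer cheek (all of step 1 and x of pin_tip in the frame of rest between -0.018 and 0.01 m and z of pin_tip in the frame of rest between 0.0912 and 0.1192 m and y of pin_tip in the frame of rest above -0.076 m and y of pin in the frame of rest above -0.144 m and angle between the y axis of pin and the y axis of rest, either way round below 0.2 rad and linear speed of pin below 0.02 m/s and velocity of joint panel between -0.05 and 0.05 rad/s); the robot touches nothing.
It fails at once if the jar is shifted by more than 30 mm or tipped (distance of jar from where it was at the start of the episode above 0.03 m or angle between jar's own z axis and vertical above 0.5 rad).
It fails at once if the bowl is shifted by more than 30 mm or tipped (distance of bowl from where it was at the start of the episode above 0.03 m or angle between bowl's own z axis and vertical above 0.5 rad).
It fails at once if the beaker is shifted by more than 30 mm or tipped (distance of beaker from where it was at the start of the episode above 0.03 m or angle between beaker's own z axis and vertical above 0.5 rad).
It also fails if it takes over 69 s, if anything falls off the work surface, if the arm or the gripper's body presses on something with over 40 N, if the wrist force passes 120 N, or if a joint passes its speed limit or range.

## Working session

There is one attempt and no reset: what is moved stays moved. The work goes in short steps, Python scripts to look and compute and a shell command to move; the robot and the scene stay as the last step left them, time stands still between calls to the robot, and variables do not carry over. Pictures are saved under pics/ and viewed, at most 10 in all, crops included, and the job is handed in when it is done.

```bash
mkdir -p pics; cat > h.py <<'E'
import numpy as np, cv2
from station import bot
def proj(s,p):
    T=np.linalg.inv(s["cam_to_world"]); c=T[:3,:3]@np.asarray(p)+T[:3,3]
    f=210/np.tan(np.radians(s["fovy"])/2); return np.array([s["cx"]+f*c[0]/c[2], s["cy"]+f*c[1]/c[2]])
def ray(s,uv):
    f=210/np.tan(np.radians(s["fovy"])/2)
    d=np.array([(uv[0]-s["cx"])/f,(uv[1]-s["cy"])/f,1]); T=s["cam_to_world"]
    d=T[:3,:3]@d; return T[:3,3],d/np.linalg.norm(d)
def onz(s,uv,z):
    o,d=ray(s,uv); return o+d*(z-o[2])/d[2]
def tri(obs):
    A=0;b=0
    for s,uv in obs:
        o,d=ray(s,uv);P=np.eye(3)-np.outer(d,d);A=A+P;b=b+P@o
    x=np.linalg.solve(A,b); return x,[np.round(np.linalg.norm(proj(s,x)-uv),1) for s,uv in obs]
def save(s,n): cv2.imwrite(f"pics/{n}.png",s["image"][:,:,::-1])
E
cat > a.py <<'E'
from h import *
np.set_printoptions(precision=3,suppress=True)
S={n:bot.snapshot(n) for n in("scene","top")}
print(bot.grip_depth)
cv2.imwrite("pics/a_scene.png",S["scene"]["image"][:,:,::-1]);cv2.imwrite("pics/a_top.png",S["top"]["image"][:,:,::-1])
for n,s in S.items():
    print(n,s["fovy"],s["cam_to_world"][:3,3])
    for q in "rest middle_hole rail_hole panel_hinge panel_bar pin pin_grip pin_tip stand jar bowl beaker".split():
        print(q,[(np.round(d["uv"],1),round(d["p"],2)) for d in bot.tip_of(q,s)[:4]])
st=bot.sense();print(st["position"],st["ee_rot"],st["contact_force"],st["width"])
E
python3 a.py
```

```text
0.0187
scene 54.06713064797569 [1.375 0.12  0.646]
rest [(array([343.1, 232.7]), 0.58)]
middle_hole [(array([296.1, 192.3]), 0.75)]
rail_hole [(array([299.9, 218.3]), 0.86)]
panel_hinge [(array([353. , 197.2]), 0.97)]
panel_bar [(array([362.3, 248.7]), 0.84)]
pin [(array([226.8, 312.7]), 0.89), (array([230.7, 222.5]), 0.82), (array([156.4, 198. ]), 0.73), (array([193.3, 184.2]), 0.66)]
pin_grip [(array([212.7, 218.6]), 0.97), (array([192.6, 178.1]), 0.81), (array([139.1, 197.1]), 0.76), (array([243. , 326.4]), 0.73)]
pin_tip [(array([254.2, 223.7]), 0.93), (array([184.2, 196.8]), 0.81), (array([179.5, 196.2]), 0.61)]
stand [(array([164.6, 217.5]), 0.88)]
jar [(array([186. , 279.2]), 0.69)]
bowl [(array([421.9, 224.7]), 0.83)]
beaker [(array([455.8, 269.2]), 0.65)]
top 53.88418099357419 [ 0.458 -0.009  1.237]
rest [(array([227.4, 254. ]), 0.67), (array([138.3, 214.3]), 0.5)]
middle_hole [(array([268.4, 245.6]), 0.78)]
rail_hole [(array([264.3, 244.4]), 0.84), (array([400.6, 250.4]), 0.52), (array([152.8, 278.8]), 0.26)]
panel_hinge [(array([221.8, 287.4]), 0.89), (array([390.3, 246.4]), 0.36)]
panel_bar [(array([205.3, 208.3]), 0.89)]
pin [(array([300. , 135.6]), 0.93), (array([401.7, 250.3]), 0.9), (array([321.6, 245.8]), 0.8), (array([385. , 300.4]), 0.61)]
pin_grip [(array([381.6, 317.9]), 0.95), (array([339.2, 239.5]), 0.91), (array([285.4, 132.1]), 0.86), (array([415.4, 246. ]), 0.64)]
pin_tip [(array([380.3, 280.1]), 0.92), (array([376.1, 251. ]), 0.91), (array([319.8, 149.4]), 0.66), (array([298.9, 245.8]), 0.61)]
stand [(array([389.8, 249.2]), 0.75)]
jar [(array([340.9, 173.2]), 0.93), (array([388.8, 248. ]), 0.51)]
bowl [(array([152.1, 277.2]), 0.8)]
beaker [(array([136.8, 216.5]), 0.92), (array([376.9, 253. ]), 0.41)]
[0.249 0.573 0.205] [[-0.917  0.398 -0.   ]
 [ 0.398  0.917  0.   ]
 [ 0.     0.    -1.   ]] [0.579 0.023 1.001] 0.08521596948238236
```

```bash
python3 - <<'E'
import cv2,numpy as np
a=cv2.imread("pics/a_scene.png");b=cv2.imread("pics/a_top.png")
cv2.imwrite("pics/b1.png",cv2.resize(a[120:380,90:480],None,fx=2,fy=2,interpolation=2))
cv2.imwrite("pics/b2.png",cv2.resize(b[90:370,90:470],None,fx=2,fy=2,interpolation=2))
E
```

```text
(no output)
```

View pics/b1.png

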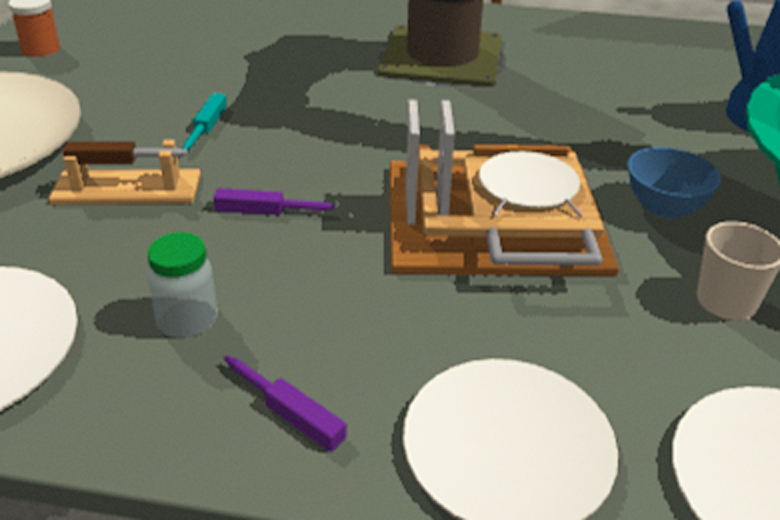

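View pics/b2.png

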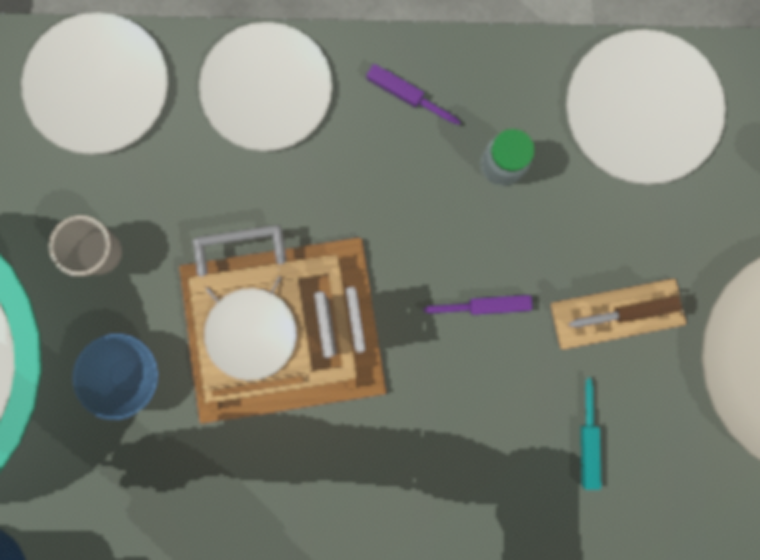

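The dark wooden pin is the one lying in the stand, at about (402,250) in top and (156,198) in scene. The look-alikes are purple at (322,246) and (300,136) and teal at (385,300) in top. They differ in colour and lie on the table with no stand, so the brown one fits. Next I fit the poses, with height left free, and make an enlarged crop to confirm the pin.

```bash
cat > fit.py <<'E'
from h import *
from scipy.optimize import least_squares
np.set_printoptions(precision=4,suppress=True)
def R(a): return np.array([[np.cos(a),-np.sin(a),0],[np.sin(a),np.cos(a),0],[0,0,1]])
def place(v,p): return R(v[3])@np.asarray(p)+v[:3]
def fit(obs,model,x0):
    f=lambda v:np.concatenate([proj(s,place(v,model(q,v)))-uv for s,q,uv in obs])
    r=least_squares(f,x0,loss="soft_l1",f_scale=2.); return r.x,r.fun.reshape(-1,2)
def restm(q,v):
    return {"rest":(0,0,0),"middle_hole":(-.004,-.134,.1052),"rail_hole":(.015,-.116,.045),
      "panel_hinge":(-.09,v[4],.045),"panel_bar":(.14,v[4],.045)}[q]
def pinm(q,v): return {"pin":(0,0,0),"pin_grip":(0,-.045,0),"pin_tip":(0,.07,0)}[q]
E
python3 - <<'E'
from fit import *
S={n:bot.snapshot(n) for n in("scene","top")}
def near(n,q,g):
    c=[d["uv"] for d in bot.tip_of(q,S[n]) if np.linalg.norm(np.array(d["uv"])-g)<14]
    return [(S[n],q,np.array(c[0]))] if c else []
obs=[]
for n in S:
    for q in("rest","middle_hole","rail_hole","panel_hinge","panel_bar"):
        c=bot.tip_of(q,S[n]); 
        if c: obs.append((S[n],q,np.array(c[0]["uv"])))
v,res=fit(obs,restm,[.6,.1,0,.13,0]); print("rest",v); print(res)
print("bar",place(v,restm("panel_bar",v)),"hole",place(v,restm("middle_hole",v)))
for q in("panel_bar","panel_hinge","rail_hole","middle_hole"): print(q,tri([(o[0],o[2]) for o in obs if o[1]==q]))
obs=[]
for n,q,g in(("scene","pin",(156,198)),("scene","pin_grip",(139,197)),("scene","pin_tip",(184,196)),("top","pin",(402,250)),("top","pin_grip",(415,246)),("top","pin_tip",(376,251))): obs+=near(n,q,g)
w,res=fit(obs,pinm,[.48,-.27,.06,.2]); print("pin",w);print(res)
for q in("pin","pin_grip","pin_tip"): print(q,tri([(o[0],o[2]) for o in obs if o[1]==q]))
for q in("jar","bowl","beaker"): print(q,onz(S["top"],bot.tip_of(q,S["top"])[0]["uv"],0))
a=S["scene"]["image"][150:240,80:260,::-1]; cv2.imwrite("pics/c1.png",cv2.resize(a,None,fx=4,fy=4,interpolation=2))
E
```

```text
rest [0.4829 0.14   0.0018 0.1692 0.0267]
[[ 0.8985 -3.8375]
 [-1.0674  0.897 ]
 [-1.064   0.0577]
 [-1.5747  0.6903]
 [-0.6275  0.4861]
 [ 1.4307  0.9613]
 [-0.9534 -2.022 ]
 [-2.7991 -2.1355]
 [-0.9886  2.3729]]
bar [0.6164 0.1899 0.0468] hole [0.5015 0.0073 0.107 ]
panel_bar (array([0.6225, 0.1894, 0.0535]), [np.float64(1.4), np.float64(1.1)])
panel_hinge (array([0.3833, 0.149 , 0.0426]), [np.float64(2.0), np.float64(1.9)])
rail_hole (array([ 0.4532, -0.0118,  1.3426]), [np.float64(0.0)])
middle_hole (array([0.504 , 0.0107, 0.1115]), [np.float64(0.2), np.float64(0.2)])
pin [ 0.5117 -0.3585  0.0617  0.2142]
[[ 1.2008  0.4405]
 [-0.9826 -1.2367]
 [-0.0075  0.7505]
 [ 0.4677 -0.7485]
 [-0.3048  0.7548]]
pin (array([ 0.5104, -0.3597,  0.0616]), [np.float64(1.0), np.float64(0.9)])
pin_grip (array([1.3899, 0.1292, 0.6562]), [np.float64(0.0)])
pin_tip (array([ 0.4987, -0.2895,  0.0653]), [np.float64(0.2), np.float64(0.2)])
jar [ 0.7384 -0.2092  0.    ]
bowl [0.4068 0.3541 0.    ]
beaker [0.5904 0.4078 0.    ]
```

View pics/c1.png

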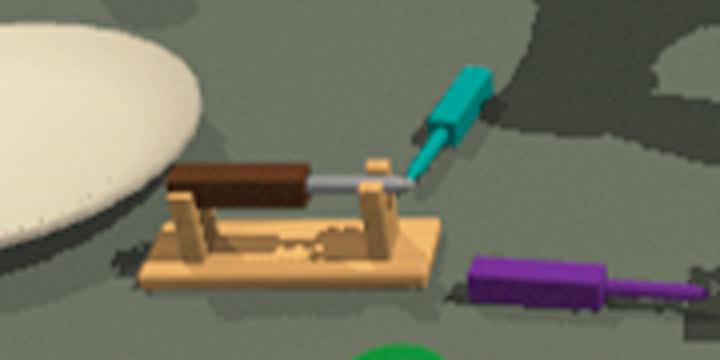

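The crop confirms it: the brown pin sits in its stand with handle at crop (240,185) and tip at (410,183). The teal and purple ones lie on the table. Now to the bar.

```bash
python3 -m creep '[{"gripper":1,"translation":[-0.2,-0.1,0],"twist":0.04},{"gripper":1,"translation":[-0.4,-0.2,0],"twist":0.08},{"gripper":1,"translation":[-0.6,-0.3,0],"twist":0.12},{"gripper":1,"translation":[-0.8,-0.4,0],"twist":0.16},{"gripper":1,"translation":[-1,-0.5,0],"twist":0.2},{"gripper":1,"translation":[-1,-0.5,0],"twist":0.24},{"gripper":1,"translation":[-1,-0.5,0],"twist":0.28},{"gripper":1,"translation":[-1,-0.5,0],"twist":0.316},{"gripper":1,"translation":[-1,-0.5,0],"twist":0.316}]' 40
cat > go.py <<'E'
import sys
from fit import *
s=bot.sense(); t=np.array([float(a) for a in sys.argv[1:4]])
d=s["ee_rot"].T@(t-s["position"])/.2
yaw=np.arctan2(s["ee_rot"][1,1],s["ee_rot"][0,1])
e=(yaw-float(sys.argv[4])+np.pi/2)%np.pi-np.pi/2
print("scaled",d,"twist",e/np.pi,"pos",s["position"],"yaw",yaw,"q7",s["q"][6],"F",s["contact_force"],"w",s["width"],"t",s["t"])
E
python3 go.py .618 .190 .205 .169
```

```text
t: 3.25
position: [0.3926, 0.402, 0.2048]
ee_rot: [[-0.167, 0.986, 0.0], [0.986, 0.167, 0.0], [0.0, 0.0, -1.0]]
contact_force: [0.8, -0.4, 0.3]
width: 0.0852
grasp_force: 0.0
scaled [-1.2336  0.9338 -0.0007] twist -0.00030657004505985693 pos [0.3926 0.402  0.2048] yaw 0.16803688179862933 q7 -0.6552853833266753 F [ 0.8352 -0.4152  0.3408] w 0.08520831457514588 t 3.25
```

```bash
python3 -m creep '[{"gripper":1,"translation":[-0.2,0.16,0],"twist":0},{"gripper":1,"translation":[-0.4,0.32,0],"twist":0},{"gripper":1,"translation":[-0.6,0.48,0],"twist":0},{"gripper":1,"translation":[-0.8,0.62,0],"twist":0},{"gripper":1,"translation":[-1,0.7,0],"twist":0},{"gripper":1,"translation":[-1,0.7,0],"twist":0},{"gripper":1,"translation":[-1,0.7,0],"twist":0}]'
cat > m.py <<'E'
from fit import *
import sys
S=[bot.snapshot(n) for n in sys.argv[1].split(",")]
save(S[-1],sys.argv[2])
obs=[]
for s in S:
    for q in("rest","middle_hole","rail_hole","panel_hinge","panel_bar"):
        for d in bot.tip_of(q,s)[:1]:
            if d["p"]>.4: obs.append((s,q,np.array(d["uv"])));
v,res=fit(obs,restm,[.483,.14,0,.169,.027]); print("rest",v)
for o,r in zip(obs,res): print(o[1],o[2],r)
print("bar",place(v,restm("panel_bar",v)),"hole",place(v,restm("middle_hole",v)))
print("tri bar",tri([(o[0],o[2]) for o in obs if o[1]=="panel_bar"]))
E
python3 m.py scene,top,wrist d1; python3 go.py .618 .190 .205 .169
```

```text
t: 3.95
position: [0.5648, 0.2266, 0.2046]
ee_rot: [[-0.166, 0.986, -0.0], [0.986, 0.166, -0.0], [-0.0, -0.0, -1.0]]
contact_force: [-0.5, 0.6, -0.0]
width: 0.0852
grasp_force: 0.0
rest [ 0.4818  0.14   -0.0023  0.1542  0.0236]
rest [342.5 230.9] [ 0.5403 -0.958 ]
middle_hole [293.5 196.7] [ 0.3327 -2.5797]
rail_hole [298.7 218. ] [1.4224 0.2093]
panel_bar [359.8 246.7] [1.7724 4.0063]
rest [226.9 254.3] [-1.0531 -0.2971]
middle_hole [268.6 247.1] [1.4498 0.8733]
rail_hole [264.9 242.1] [-1.634   0.9352]
panel_hinge [218.8 289.1] [ 0.7749 -2.926 ]
panel_bar [205.9 206.2] [4.1862 0.7756]
rest [190.  244.8] [2.2892 0.7472]
rail_hole [202.9 363.6] [-1.2414  0.6714]
panel_hinge [ 85.4 236.8] [0.5974 0.6321]
panel_bar [327.7 242.5] [-0.971  -1.2359]
bar [0.6165 0.1848 0.0427] hole [0.4984 0.0069 0.1029]
tri bar (array([0.6161, 0.1873, 0.0547]), [np.float64(3.5), np.float64(2.7), np.float64(1.0)])
scaled [-0.233   0.2337 -0.0017] twist -0.0002569727284434632 pos [0.5641 0.2281 0.2047] yaw 0.16819269636414907 q7 -0.2615658873960461 F [-0.2568  0.823   0.3385] w 0.08539973428827664 t 4.85
```

View pics/d1.png

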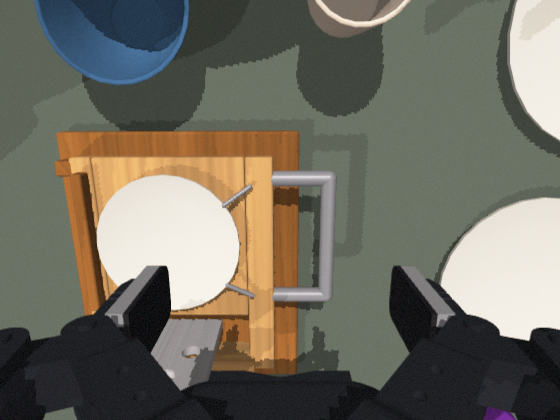

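Wrist picture: bar runs vertically at column ~327, rows 172–300, with the plate and base left of it and the bowl and beaker well above.

```bash
python3 - <<'E'
from fit import *
s=bot.snapshot("wrist")
g=cv2.cvtColor(s["image"],cv2.COLOR_RGB2GRAY)
for uv,z in(((327,237),.045),((328,180),.045),((325.5,293),.045),((58,131),.015),((299,131),.015),((299,260),.015)): print(uv,onz(s,uv,z))
a,b=onz(s,(58,131),.015),onz(s,(299,131),.015);d=b-a;print("len",np.hypot(*d[:2]),"yaw",np.arctan2(d[1],d[0]))
# rest origin from base left corner pair: (117.5,137.5) and (-117.5,137.5)
E
python3 go.py .6165 .187 .205 .160
```

```text
(327, 237) [0.6164 0.1877 0.045 ]
(328, 180) [0.6063 0.2415 0.045 ]
(325.5, 293) [0.6267 0.13   0.045 ]
(58, 131) [0.3466 0.2403 0.015 ]
(299, 131) [0.5743 0.2788 0.015 ]
(299, 260) [0.5983 0.148  0.015 ]
len 0.2308862338973856 yaw 0.16759332576387767
scaled [-0.2465  0.2236 -0.0015] twist 0.002619366530583987 pos [0.5641 0.2281 0.2047] yaw 0.16822898264954156 q7 -0.26152111706598996 F [ 0.0628  0.5874 -0.0306] w 0.0854217920997713 t 4.9
```

```bash
python3 -m creep '[{"gripper":0.3,"translation":[-0.12,0.11,0],"twist":0},{"gripper":0.3,"translation":[-0.244,0.225,0],"twist":0},{"gripper":0.3,"translation":[-0.244,0.225,0.2],"twist":0},{"gripper":0.3,"translation":[-0.244,0.225,0.4],"twist":0},{"gripper":0.3,"translation":[-0.244,0.225,0.55],"twist":0},{"gripper":0.3,"translation":[-0.244,0.225,0.65],"twist":0},{"gripper":0.3,"translation":[-0.244,0.225,0.75],"twist":0},{"gripper":0.3,"translation":[-0.244,0.225,0.82],"twist":0},{"gripper":0.3,"translation":[-0.244,0.225,0.88],"twist":0},{"gripper":0.3,"translation":[-0.244,0.225,0.88],"twist":0}]'
```

```text
t: 5.9
position: [0.6156, 0.1873, 0.0273]
ee_rot: [[-0.168, 0.986, -0.002], [0.986, 0.168, -0.001], [-0.0, -0.003, -1.0]]
contact_force: [-0.1, 0.5, -0.5]
width: 0.0555
grasp_force: 0.0
```

```bash
python3 -m creep '[{"gripper":-1,"translation":[0,0,0],"twist":0},{"gripper":-1,"translation":[0,0,0],"twist":0},{"gripper":-1,"translation":[0,0,0],"twist":0},{"gripper":-1,"translation":[0,0,0],"twist":0},{"gripper":-1,"translation":[0,0,0],"twist":0},{"gripper":-1,"translation":[0,0,0],"twist":0}]' 30; python3 go.py .6165 .187 .027 .17
```

```text
t: 6.5
position: [0.6168, 0.1876, 0.0289]
ee_rot: [[-0.167, 0.986, 0.0], [0.986, 0.167, 0.0], [0.0, 0.0, -1.0]]
contact_force: [-0.1, -0.2, -0.3]
width: -0.0004
grasp_force: 0.0
scaled [-0.0027 -0.0018  0.0094] twist -0.0005639771821205056 pos [0.6168 0.1876 0.0289] yaw 0.16822821342785804 q7 -0.17359154762431922 F [-0.132  -0.2353 -0.2642] w -0.00040676143720920857 t 6.5
```

Fingers closed on nothing, so I look again.

```bash
python3 - <<'E'
from fit import *
w=bot.snapshot("wrist");s=bot.snapshot("scene")
a=cv2.resize(s["image"][150:290,270:450],(540,420),interpolation=2)
im=np.hstack([cv2.resize(w["image"],(400,300)),cv2.resize(a,(386,300))])
cv2.imwrite("pics/e1.png",im[:,:,::-1])
E
```

```text
(no output)
```

View pics/e1.png

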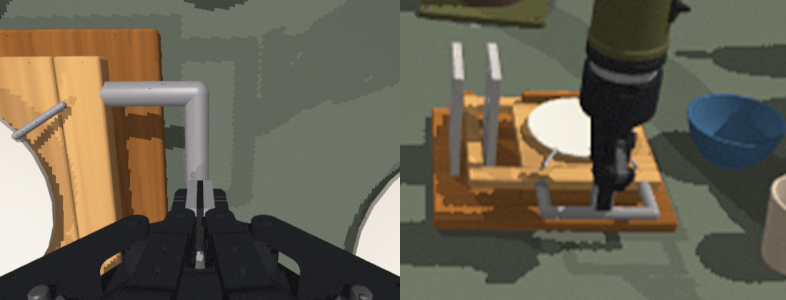

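```bash
python3 - <<'E'
from fit import *
w=bot.snapshot("wrist");st=bot.sense()
def T(R,p): M=np.eye(4);M[:3,:3]=R;M[:3,3]=p;return M
rel=np.linalg.inv(T(st["ee_rot"],st["position"]))@w["cam_to_world"]
np.save("rel.npy",rel);print(rel, st["position"])
old=dict(w);old["cam_to_world"]=T(np.array([[-.1675,.986,0],[.986,.1675,0],[0,0,-1.]]),[.5641,.2281,.2047])@rel
k=560/400
print("corner", tri([(w,np.array([207*k,83*k])),(old,np.array([334.5,171.5]))]))
print("inner corner", tri([(w,np.array([188*k,105*k])),(old,np.array([321,186.]))]))
print("base corner", tri([(w,np.array([161*k,29*k])),(old,np.array([299,131.]))]))
s=bot.snapshot("scene")
# scene rays: first-shot bar ends in b1: (493,258),(598,258)
for c in((493,260),(598,260)):
    uv=np.array([90+c[0]/2,120+c[1]/2]); o,d=ray(s,uv)
    for z in(.02,.03,.045,.055): print(c,z,onz(s,uv,z))
print("tcp in scene",proj(s,st["position"]),"tcp in wrist",proj(w,st["position"])/k)
E
```

```text
[[-0.0006 -0.9653 -0.2611  0.0671]
 [ 1.     -0.0008  0.0007 -0.0004]
 [-0.0009 -0.2611  0.9653 -0.1698]
 [ 0.      0.      0.      1.    ]] [0.6167 0.1876 0.0287]
corner (array([0.6089, 0.252 , 0.056 ]), [np.float64(1.4), np.float64(0.6)])
inner corner (array([0.6005, 0.2377, 0.0529]), [np.float64(3.7), np.float64(1.6)])
base corner (array([0.5748, 0.2795, 0.0153]), [np.float64(2.1), np.float64(1.0)])
(493, 260) 0.02 [0.5967 0.1279 0.02  ]
(493, 260) 0.03 [0.6092 0.1277 0.03  ]
(493, 260) 0.045 [0.6278 0.1276 0.045 ]
(493, 260) 0.055 [0.6403 0.1274 0.055 ]
(598, 260) 0.02 [0.5725 0.2524 0.02  ]
(598, 260) 0.03 [0.5853 0.2503 0.03  ]
(598, 260) 0.045 [0.6045 0.2471 0.045 ]
(598, 260) 0.055 [0.6173 0.245  0.055 ]
tcp in scene [362.0418 255.5825] tcp in wrist [200.1424 179.5028]
```

```bash
python3 - <<'E'
from fit import *
w=bot.snapshot("wrist");s=bot.snapshot("scene")
a=cv2.resize(w["image"][200:400,200:360],(480,600),interpolation=2)
b=cv2.resize(s["image"][210:270,345:377],(320,600),interpolation=2)
cv2.imwrite("pics/f1.png",np.hstack([a,b])[:,:,::-1])
print(proj(w,[.617,.1876,.05]),proj(w,[.617,.1876,.02]),bot.sense()["tau"])
E
```

```text
[281.0875 269.494 ] [280.8223 245.2523] [ -0.0008 -59.5287   1.9409 -11.1076   0.007    0.0019   0.    ]
```

View pics/f1.png

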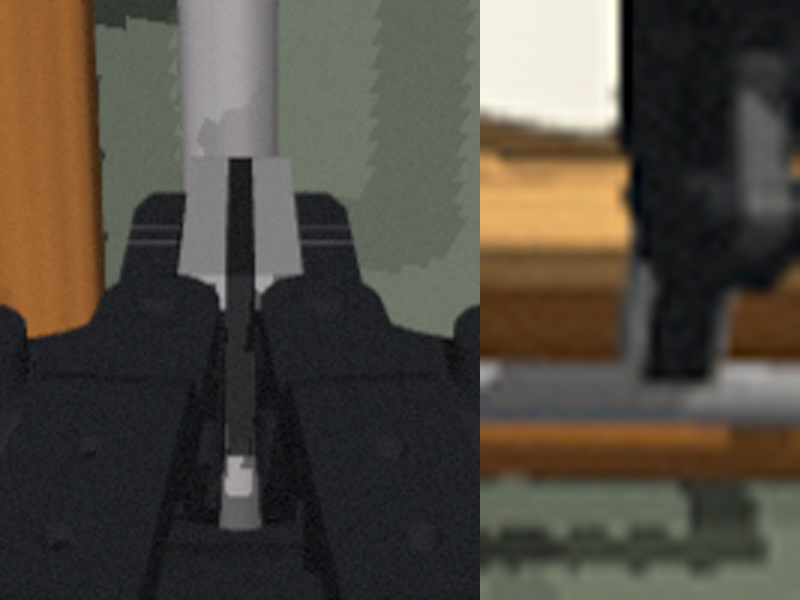

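```bash
python3 - <<'E'
from fit import *
w=bot.snapshot("wrist");s=bot.snapshot("scene");st=bot.sense()
x,e=tri([(w,np.array([296.7,252.3])),(s,np.array([369,248.]))]);print(x,e,st["ee_rot"].T@(x-st["position"]))
for dz in(-.03,-.02,-.01,0):
    for sx in(.011,-.011):
        p=st["position"]+st["ee_rot"]@[sx,.008,dz]; print(dz,sx,proj(w,p),proj(s,p))
print(bot.sense()["q"])
E
```

```text
[0.6215 0.1997 0.0572] [np.float64(0.5), np.float64(0.1)] [ 0.0111  0.0068 -0.0286]
-0.03 0.011 [300.0084 253.3714] [369.0602 247.7917]
-0.03 -0.011 [299.2835 301.9684] [359.3903 247.6413]
-0.02 0.011 [298.756  244.7151] [368.4702 251.2052]
-0.02 -0.011 [298.1171 290.7697] [358.8575 251.0566]
-0.01 0.011 [297.6467 237.0484] [367.8872 254.5785]
-0.01 -0.011 [297.0796 280.8091] [358.3309 254.4316]
0 0.011 [296.6574 230.2108] [367.311  257.9123]
0 -0.011 [296.1509 271.8922] [357.8105 257.7671]
[-0.3769  0.9426  0.019   1.6261 -0.0285  0.5733 -0.1736]
```

```bash
python3 - <<'E'
from fit import *
w=bot.snapshot("wrist");st=bot.sense()
for z in(-.05,-.04,-.03,-.02,-.013,0):
    print(z,proj(w,st["position"]+st["ee_rot"]@[.011,.0426,z]),proj(w,st["position"]+st["ee_rot"]@[.011,-.0426,z]))
E
python3 -m creep '[{"gripper":0.3,"translation":[0,0,0],"twist":0},{"gripper":0.3,"translation":[0,0,0],"twist":0},{"gripper":0.3,"translation":[0,0,0],"twist":0},{"gripper":0.3,"translation":[0,0,0],"twist":0},{"gripper":0.3,"translation":[0,0,0],"twist":0}]'
```

```text
-0.05 [400.5383 274.5171] [160.3952 274.7208]
-0.04 [392.1786 263.2102] [168.6037 263.3952]
-0.03 [384.8978 253.3625] [175.7524 253.5317]
-0.02 [378.4997 244.7087] [182.0341 244.8644]
-0.013 [374.4637 239.2498] [185.9965 239.3973]
0 [367.7788 230.208 ] [192.5593 230.3422]
t: 7.45
position: [0.6167, 0.1876, 0.0287]
ee_rot: [[-0.168, 0.986, 0.0], [0.986, 0.168, 0.0], [0.0, 0.0, -1.0]]
contact_force: [-0.4, 0.3, 0.3]
width: 0.0556
grasp_force: 0.0
```

Both cameras agree that the real fingertips are about 28 mm behind the reported TCP (open and shut states match this too). I'll correct for it by going 28 mm deeper.

```bash
python3 -m creep '[{"gripper":0.3,"translation":[0,0,0.05],"twist":0},{"gripper":0.3,"translation":[0,0,0.1],"twist":0},{"gripper":0.3,"translation":[0,0,0.14],"twist":0},{"gripper":0.3,"translation":[0,0,0.14],"twist":0},{"gripper":-1,"translation":[0,0,0.14],"twist":0},{"gripper":-1,"translation":[0,0,0.14],"twist":0},{"gripper":-1,"translation":[0,0,0.14],"twist":0},{"gripper":-1,"translation":[0,0,0.14],"twist":0},{"gripper":-1,"translation":[0,0,0.14],"twist":0}]' 30
```

```text
t: 8.35
position: [0.6151, 0.1873, 0.0007]
ee_rot: [[-0.168, 0.986, -0.003], [0.986, 0.168, -0.001], [-0.0, -0.003, -1.0]]
contact_force: [-3.6, -0.7, 2.6]
width: 0.013
grasp_force: 29.4
```

```bash
python3 -m creep '[{"gripper":-1,"translation":[0,-0.002,-0.07],"twist":0},{"gripper":-1,"translation":[0,-0.009,-0.14],"twist":0},{"gripper":-1,"translation":[0,-0.019,-0.21],"twist":0},{"gripper":-1,"translation":[0,-0.034,-0.278],"twist":0},{"gripper":-1,"translation":[0,-0.053,-0.346],"twist":0},{"gripper":-1,"translation":[0,-0.076,-0.412],"twist":0},{"gripper":-1,"translation":[0,-0.104,-0.477],"twist":0},{"gripper":-1,"translation":[0,-0.135,-0.54],"twist":0},{"gripper":-1,"translation":[0,-0.17,-0.601],"twist":0},{"gripper":-1,"translation":[0,-0.208,-0.66],"twist":0}]' 40
cat > ang.py <<'E'
from fit import *
# board angle from rail/bar/plate features: fit th with rest pose fixed-ish
S=[bot.snapshot(n) for n in("scene","top","wrist")]
for s,n in zip(S,("scene","top","wrist")): print(n,[(q,np.round(d["uv"],1),round(d["p"],2)) for q in("middle_hole","panel_hinge","panel_bar","rail_hole") for d in bot.tip_of(q,s)[:1]])
E
python3 ang.py; python3 go.py .6 .18 .13 .17
```

```text
t: 9.35
position: [0.5748, 0.1802, 0.1335]
ee_rot: [[-0.167, 0.986, -0.0], [0.986, 0.167, -0.0], [-0.0, -0.001, -1.0]]
contact_force: [-4.4, -0.2, -12.4]
width: 0.0124
grasp_force: 38.9
scene [('middle_hole', array([295., 193.]), 0.78), ('panel_hinge', array([348.7, 196.9]), 0.85), ('panel_bar', array([366.2, 190.3]), 0.91), ('rail_hole', array([300.4, 199.2]), 0.84)]
top [('middle_hole', array([227.3, 256. ]), 0.74), ('panel_hinge', array([220.2, 286.9]), 0.8), ('panel_bar', array([201.8, 215. ]), 0.97), ('rail_hole', array([264.8, 247.8]), 0.58)]
wrist [('panel_hinge', array([ 21. , 205.3]), 0.69), ('panel_bar', array([282.5, 293.3]), 0.62)]
scaled [-0.022   0.1258  0.0197] twist -0.0006002117629712836 pos [0.5745 0.1801 0.134 ] yaw 0.16811437913485117 q7 -0.1848959274892921 F [-7.3426 -1.0864 -3.3122] w 0.012670286870419921 t 10.1
```

```bash
python3 -m creep '[{"gripper":0.3,"translation":[0,0,0],"twist":0},{"gripper":0.3,"translation":[0,0,0],"twist":0},{"gripper":0.3,"translation":[0,0,0],"twist":0},{"gripper":0.3,"translation":[0,0,0],"twist":0},{"gripper":0.3,"translation":[0,0,-0.2],"twist":0},{"gripper":0.3,"translation":[0,0,-0.4],"twist":0},{"gripper":0.5,"translation":[0,0,-0.6],"twist":0},{"gripper":0.5,"translation":[0,0,-0.6],"twist":0}]' 40
python3 -m creep '[{"gripper":0.5,"translation":[0.25,0,0],"twist":0},{"gripper":0.5,"translation":[0.5,0,0],"twist":0},{"gripper":0.5,"translation":[0.6,0,0],"twist":0},{"gripper":0.5,"translation":[0.6,0,0],"twist":0},{"gripper":0.5,"translation":[0.6,0,0],"twist":0}]' 40
python3 - <<'E'
from fit import *
s=bot.snapshot("wrist");t=bot.snapshot("top");c=bot.snapshot("scene");save(s,"g1")
for n,p in(("wrist",s),("top",t),("scene",c)): print(n,[(q,np.round(d["uv"],1),round(d["p"],2)) for q in("rest","middle_hole","panel_hinge","panel_bar","rail_hole") for d in bot.tip_of(q,p)[:1]])
E
```

```text
t: 10.9
position: [0.5802, 0.1819, 0.2591]
ee_rot: [[-0.167, 0.986, 0.013], [0.986, 0.167, 0.005], [0.002, 0.014, -1.0]]
contact_force: [0.8, 0.2, -0.8]
width: 0.0639
grasp_force: 0.0
t: 11.4
position: [0.5557, 0.2986, 0.2523]
ee_rot: [[-0.168, 0.986, 0.0], [0.986, 0.168, -0.001], [-0.001, 0.0, -1.0]]
contact_force: [0.5, -0.8, 0.7]
width: 0.0639
grasp_force: 0.0
wrist [('panel_hinge', array([109.6, 280.7]), 0.93), ('panel_bar', array([281.3, 361.6]), 0.84)]
top [('rest', array([227.6, 256. ]), 0.95), ('middle_hole', array([270.8, 243.9]), 0.58), ('panel_hinge', array([219.8, 286.8]), 0.68), ('panel_bar', array([200.1, 215.4]), 0.96), ('rail_hole', array([263.6, 247. ]), 0.97)]
scene [('rest', array([343.2, 231.9]), 0.61), ('middle_hole', array([294.4, 193.8]), 0.94), ('panel_hinge', array([296.1, 193.1]), 0.72), ('panel_bar', array([365.6, 190.3]), 0.74), ('rail_hole', array([301.8, 191.1]), 0.87)]
```

View pics/g1.png

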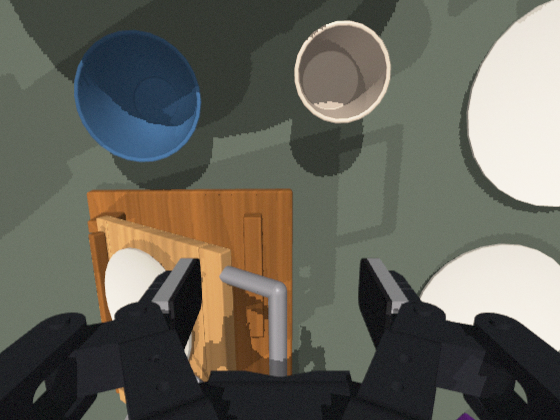

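Wrist view: the board stands tilted, bar corner at (280,290), bowl and beaker untouched. Now over the cheeks to measure them from two places.

```bash
python3 -m creep '[{"gripper":0.5,"translation":[-0.2,-0.06,-0.05],"twist":0},{"gripper":0.5,"translation":[-0.4,-0.12,-0.1],"twist":0},{"gripper":0.5,"translation":[-0.6,-0.18,-0.1],"twist":0},{"gripper":0.5,"translation":[-0.8,-0.24,-0.1],"twist":0},{"gripper":0.5,"translation":[-1,-0.3,-0.1],"twist":0},{"gripper":0.5,"translation":[-1,-0.3,-0.1],"twist":0},{"gripper":0.5,"translation":[-1,-0.3,-0.1],"twist":0}]' 40
python3 - <<'E'
from h import *
import pickle
s=bot.snapshot("wrist");pickle.dump(s,open("w1.pkl","wb"))
E
python3 -m creep '[{"gripper":0.5,"translation":[-0.2,-0.08,0],"twist":0},{"gripper":0.5,"translation":[-0.4,-0.16,0],"twist":0},{"gripper":0.5,"translation":[-0.58,-0.22,0],"twist":0},{"gripper":0.5,"translation":[-0.58,-0.22,0],"twist":0},{"gripper":0.5,"translation":[-0.58,-0.22,0],"twist":0}]' 40
python3 - <<'E'
from h import *
import pickle
s=bot.snapshot("wrist");pickle.dump(s,open("w2.pkl","wb"))
a=pickle.load(open("w1.pkl","rb"))
im=np.hstack([cv2.resize(x["image"],(400,300),interpolation=3) for x in(a,s)])
cv2.imwrite("pics/h1.png",im[:,:,::-1])
E
```

```text
t: 13.0
position: [0.53, 0.0907, 0.273]
ee_rot: [[-0.165, 0.986, 0.001], [0.986, 0.165, 0.0], [0.0, 0.001, -1.0]]
contact_force: [0.8, 0.6, -0.1]
width: 0.0642
grasp_force: 0.0
t: 13.55
position: [0.5065, -0.029, 0.2727]
ee_rot: [[-0.168, 0.986, 0.001], [0.986, 0.168, 0.001], [0.001, 0.001, -1.0]]
contact_force: [-0.0, 1.0, -0.2]
width: 0.0643
grasp_force: 0.0
```

View pics/h1.png

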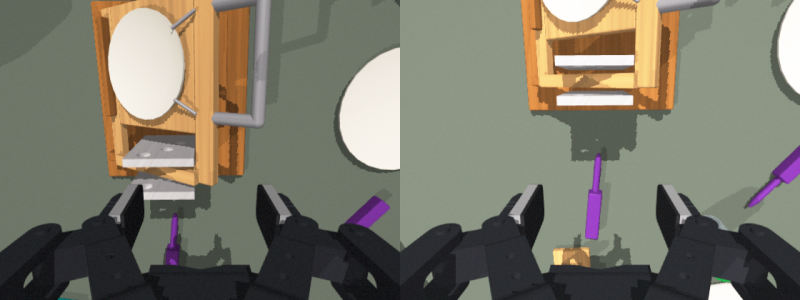

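Left: cheeks' tops at (158,160) and (163,193). Right: inner cheek top (595,62) and outer cheek top (594,99), stand at (572,257), all in half-picture scale. Next I extract the cheek tops numerically.

```bash
python3 - <<'E'
from fit import *
import pickle
W=[pickle.load(open(f,"rb")) for f in("w1.pkl","w2.pkl")]
win=[(150,285,215,290),(205,340,70,155)]
C=[]
for s,(x0,x1,y0,y1) in zip(W,win):
    im=s["image"][y0:y1,x0:x1].astype(int); sp=im.max(2)-im.min(2)
    m=((im.min(2)>195)&(sp<25)).astype(np.uint8)
    n,l,st,c=cv2.connectedComponentsWithStats(m)
    for i in range(1,n):
        if st[i,4]>150:
            p=np.argwhere(l==i)[:,::-1]+[x0,y0]; r=cv2.minAreaRect(p.astype(np.float32))
            b=cv2.boxPoints(r); print(st[i,4],"center",r[0],"size",r[1],"ang",r[2]); C.append((s,np.array(r[0]),b))
for s,c,b in C: 
    p=[onz(s,q,.149) for q in b]; print("ctr@.149",onz(s,c,.149), "edges",[np.round(np.linalg.norm(p[i]-p[i-1]),4) for i in range(4)]," yaw",[round(np.arctan2(*(p[i]-p[i-1])[1::-1]),3) for i in range(4)])
E
```

```text
1031 center (220.54629516601562, 227.3326873779297) size (10.707301139831543, 99.04600524902344) ang 89.20427703857422
687 center (236.0, 273.5) size (9.0, 70.0) ang 90.0
1578 center (271.5, 84.0) size (14.0, 111.0) ang 90.0
1424 center (272.0, 139.0) size (14.0, 106.0) ang 90.0
ctr@.149 [0.4855 0.0555 0.149 ] edges [np.float64(0.0095), np.float64(0.0828), np.float64(0.0094), np.float64(0.0835)]  yaw [np.float64(1.672), np.float64(0.179), np.float64(-1.399), np.float64(-2.962)]
ctr@.149 [0.5039 0.0158 0.149 ] edges [np.float64(0.0085), np.float64(0.0606), np.float64(0.0085), np.float64(0.0611)]  yaw [np.float64(1.68), np.float64(0.164), np.float64(-1.412), np.float64(-2.977)]
ctr@.149 [0.4858 0.0554 0.149 ] edges [np.float64(0.0101), np.float64(0.0837), np.float64(0.0101), np.float64(0.0845)]  yaw [np.float64(1.694), np.float64(0.168), np.float64(-1.369), np.float64(-2.973)]
ctr@.149 [0.4928 0.015  0.149 ] edges [np.float64(0.0109), np.float64(0.083), np.float64(0.0109), np.float64(0.0838)]  yaw [np.float64(1.696), np.float64(0.168), np.float64(-1.37), np.float64(-2.973)]
```

```bash
python3 -m creep '[{"gripper":0.5,"translation":[-0.2,-0.03,0],"twist":0},{"gripper":0.5,"translation":[-0.4,-0.06,0],"twist":0},{"gripper":0.5,"translation":[-0.6,-0.09,0],"twist":0},{"gripper":0.5,"translation":[-0.8,-0.12,0],"twist":0},{"gripper":0.5,"translation":[-1,-0.15,0],"twist":0},{"gripper":0.5,"translation":[-1,-0.15,0],"twist":-0.014},{"gripper":0.5,"translation":[-1,-0.15,0],"twist":-0.014}]' 40
python3 - <<'E'
from h import *
import pickle
s=bot.snapshot("wrist");pickle.dump(s,open("w3.pkl","wb"))
E
python3 -m creep '[{"gripper":0.5,"translation":[-0.2,-0.02,0],"twist":0},{"gripper":0.5,"translation":[-0.4,-0.04,0],"twist":0},{"gripper":0.5,"translation":[-0.7,-0.06,0],"twist":0},{"gripper":0.5,"translation":[-0.8,-0.06,0],"twist":0},{"gripper":0.5,"translation":[-0.8,-0.06,0],"twist":0}]' 40
python3 - <<'E'
from h import *
import pickle
s=bot.snapshot("wrist");pickle.dump(s,open("w4.pkl","wb"))
a=pickle.load(open("w3.pkl","rb"))
im=np.hstack([cv2.resize(x["image"],(400,300),interpolation=3) for x in(a,s)])
cv2.imwrite("pics/i1.png",im[:,:,::-1])
for x in(a,s):
  print([(q,np.round(d["uv"],1),round(d["p"],2)) for q in("pin","pin_grip","pin_tip") for d in bot.tip_of(q,s)[:3]] if x is s else "")
E
```

```text
t: 14.3
position: [0.5111, -0.231, 0.2723]
ee_rot: [[-0.212, 0.977, 0.0], [0.977, 0.212, 0.001], [0.001, 0.001, -1.0]]
contact_force: [0.6, 1.0, 0.3]
width: 0.0642
grasp_force: 0.0
t: 14.85
position: [0.5323, -0.3942, 0.2719]
ee_rot: [[-0.208, 0.978, -0.0], [0.978, 0.208, -0.002], [-0.002, -0.001, -1.0]]
contact_force: [-0.4, -0.4, 0.5]
width: 0.0637
grasp_force: 0.0

[('pin', array([268.6, 139.3]), 0.81), ('pin', array([128. ,  75.8]), 0.65), ('pin_grip', array([262.7, 181.3]), 0.85), ('pin_grip', array([86.6, 70.4]), 0.57), ('pin_tip', array([192.1,  90.8]), 0.77), ('pin_tip', array([260.6,  64.4]), 0.71)]
```

View pics/i1.png

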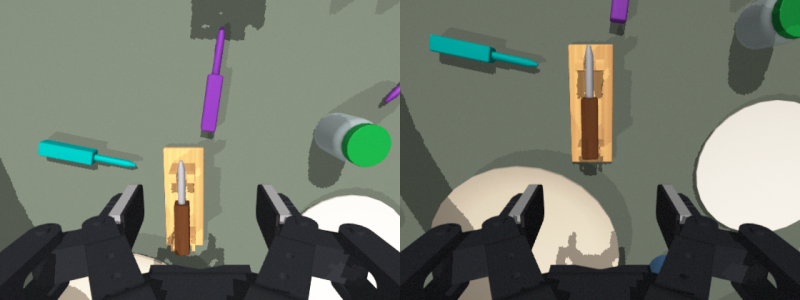

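Left: brown pin tip (182,161), shoulder (181,203). Right: tip (588,45), shoulder (590,97), handle end (590,160). The beige dish lies beyond the handle end.

```bash
python3 - <<'E'
from fit import *
import pickle
a,s=[pickle.load(open(f,"rb")) for f in("w3.pkl","w4.pkl")]
k=1.4
print("tip",tri([(a,np.array([182,160.])*k),(s,np.array([188.3,44.5])*k)]))
print("shoulder",tri([(a,np.array([181.8,203.])*k),(s,np.array([190,97.])*k)]))
# brown handle centreline in w4
im=cv2.cvtColor(s["image"],cv2.COLOR_RGB2HSV).astype(int); rgb=s["image"].astype(int)
m=np.zeros((420,560),np.uint8); sub=rgb[130:225,245:290]
m[130:225,245:290]=((sub[:,:,0]<150)&(sub[:,:,0]-sub[:,:,2]>35)&(sub[:,:,0]>1.5*sub[:,:,1]))
n,l,st,c=cv2.connectedComponentsWithStats(m); i=1+np.argmax(st[1:,4]); p=np.argwhere(l==i)[:,::-1].astype(np.float32)
r=cv2.minAreaRect(p);b=cv2.boxPoints(r);print(r,st[i])
for z in(.06,.072):
  q=[onz(s,u,z) for u in b];print(z,"ctr",onz(s,r[0],z),"len",[np.round(np.linalg.norm(q[j]-q[j-1]),4) for j in range(4)],"yaw",[round(np.arctan2(*(q[j]-q[j-1])[1::-1]),3) for j in range(4)])
E
```

```text
tip (array([ 0.4947, -0.2878,  0.0591]), [np.float64(0.9), np.float64(1.1)])
shoulder (array([ 0.5096, -0.356 ,  0.0635]), [np.float64(0.3), np.float64(0.3)])
((264.9999694824219, 178.99996948242188), (85.99998474121094, 21.999996185302734), 90.0) [ 254  136   23   87 1919]
0.06 ctr [ 0.5176 -0.4003  0.06  ] len [np.float64(0.0919), np.float64(0.0225), np.float64(0.0919), np.float64(0.0239)] yaw [np.float64(1.761), np.float64(0.208), np.float64(-1.365), np.float64(-2.933)]
0.072 ctr [ 0.5177 -0.398   0.072 ] len [np.float64(0.089), np.float64(0.0218), np.float64(0.089), np.float64(0.0232)] yaw [np.float64(1.761), np.float64(0.208), np.float64(-1.365), np.float64(-2.933)]
```

```bash
python3 go.py .518 -.400 .013 .207
```

```text
scaled [-0.0474 -0.0893  1.2975] twist 0.0030055824141392274 pos [ 0.5333 -0.3876  0.2725] yaw 0.21644231563201843 q7 0.800078442671072 F [-0.4644  0.4981  0.1793] w 0.06438360110972643 t 15.05
```

```bash
python3 -m creep '[{"gripper":0.5,"translation":[-0.03,-0.05,0.1],"twist":0.003},{"gripper":0.5,"translation":[-0.047,-0.09,0.3],"twist":0.003},{"gripper":0.5,"translation":[-0.047,-0.09,0.5],"twist":0.003},{"gripper":0.5,"translation":[-0.047,-0.09,0.7],"twist":0.003},{"gripper":0.5,"translation":[-0.047,-0.09,0.8],"twist":0.003},{"gripper":0.5,"translation":[-0.047,-0.09,0.85],"twist":0.003},{"gripper":0.5,"translation":[-0.047,-0.09,0.85],"twist":0.003}]' 40; python3 go.py .518 -.400 .013 .207
```

```text
t: 15.75
position: [0.5165, -0.402, 0.1019]
ee_rot: [[-0.204, 0.979, -0.001], [0.979, 0.204, 0.002], [0.002, -0.001, -1.0]]
contact_force: [-0.9, 0.3, 1.1]
width: 0.0642
grasp_force: 0.0
scaled [0.0073 0.0099 0.4446] twist -0.0006406712234378095 pos [ 0.5165 -0.402   0.1019] yaw 0.20498727199108147 q7 0.8216216868500095 F [-0.8519  0.3425  1.0983] w 0.0641666594589093 t 15.75
```

```bash
python3 -m creep '[{"gripper":0.5,"translation":[0.005,0.007,0.1],"twist":0},{"gripper":0.5,"translation":[0.005,0.007,0.2],"twist":0},{"gripper":0.5,"translation":[0.005,0.007,0.3],"twist":0},{"gripper":0.5,"translation":[0.005,0.007,0.4],"twist":0},{"gripper":0.5,"translation":[0.005,0.007,0.445],"twist":0},{"gripper":0.5,"translation":[0.005,0.007,0.445],"twist":0},{"gripper":-1,"translation":[0.005,0.007,0.445],"twist":0},{"gripper":-1,"translation":[0.005,0.007,0.445],"twist":0},{"gripper":-1,"translation":[0.005,0.007,0.445],"twist":0},{"gripper":-1,"translation":[0.005,0.007,0.445],"twist":0}]' 40; python3 go.py .518 -.400 .013 .207
```

```text
t: 16.75
position: [0.5182, -0.4034, 0.015]
ee_rot: [[-0.201, 0.98, 0.002], [0.98, 0.201, -0.001], [-0.001, 0.002, -1.0]]
contact_force: [-0.2, 1.4, 5.9]
width: 0.0232
grasp_force: 39.7
scaled [0.0171 0.0023 0.01  ] twist -0.0013721718325374534 pos [ 0.5182 -0.4034  0.015 ] yaw 0.2026891950514375 q7 0.8191081614318045 F [-0.2252  1.3951  5.9139] w 0.023158850123419283 t 16.75
```

```bash
python3 -m creep '[{"gripper":-1,"translation":[0,0,-0.05],"twist":0},{"gripper":-1,"translation":[0,0,-0.15],"twist":0},{"gripper":-1,"translation":[0,0,-0.3],"twist":0},{"gripper":-1,"translation":[0,0,-0.45],"twist":0},{"gripper":-1,"translation":[0,0,-0.5],"twist":0},{"gripper":-1,"translation":[0,0,-0.5],"twist":0}]' 60; python3 go.py .524 -.1325 .115 .169
```

```text
t: 17.35
position: [0.5181, -0.4037, 0.1154]
ee_rot: [[-0.201, 0.98, 0.003], [0.98, 0.201, -0.002], [-0.002, 0.002, -1.0]]
contact_force: [0.3, -0.5, -2.3]
width: 0.023
grasp_force: 59.5
scaled [ 1.3223  0.3016 -0.0005] twist 0.01066451724799137 pos [ 0.5181 -0.4037  0.1154] yaw 0.20250356904037137 q7 0.8196102277870414 F [ 0.257  -0.5291 -2.2684] w 0.022956702627800002 t 17.35
```

```bash
python3 -m creep '[{"gripper":-1,"translation":[0.15,0.04,0],"twist":0},{"gripper":-1,"translation":[0.35,0.08,0],"twist":0},{"gripper":-1,"translation":[0.55,0.13,0],"twist":0},{"gripper":-1,"translation":[0.75,0.18,0],"twist":0.005},{"gripper":-1,"translation":[0.9,0.22,0],"twist":0.011},{"gripper":-1,"translation":[1,0.24,0],"twist":0.011},{"gripper":-1,"translation":[1,0.24,0],"twist":0.011},{"gripper":-1,"translation":[1,0.24,0],"twist":0.011}]'; python3 go.py .524 -.1325 .06 .169
python3 - <<'E'
from fit import *
w=bot.snapshot("wrist");save(w,"j1")
for n,s in(("wrist",w),("top",bot.snapshot("top")),("scene",bot.snapshot("scene"))):
  print(n,[(q,np.round(d["uv"],1),round(d["p"],2)) for q in("pin","pin_grip","pin_tip") for d in bot.tip_of(q,s)[:4]])
E
```

```text
t: 18.15
position: [0.5233, -0.1974, 0.1126]
ee_rot: [[-0.168, 0.986, -0.002], [0.986, 0.168, 0.0], [0.0, -0.002, -1.0]]
contact_force: [-0.1, -0.7, -0.4]
width: 0.0229
grasp_force: 59.5
scaled [0.3192 0.0587 0.2631] twist -4.2527048057260504e-05 pos [ 0.5233 -0.1974  0.1126] yaw 0.16886639733824435 q7 0.5313288543521805 F [-0.1275 -0.6851 -0.3868] w 0.022850339213701294 t 18.15
wrist [('pin', array([279.8, 169.7]), 0.85), ('pin', array([282.8, 140.9]), 0.71), ('pin', array([ 45.5, 319.6]), 0.56), ('pin_grip', array([275.9, 290.2]), 0.8)]
top [('pin', array([298.7, 137.5]), 0.74), ('pin', array([324.1, 246.4]), 0.59), ('pin', array([334.9, 245.4]), 0.49), ('pin_grip', array([348.5, 238.6]), 0.71), ('pin_grip', array([287.5, 132.6]), 0.7), ('pin_grip', array([338.3, 242.4]), 0.6), ('pin_tip', array([305.8, 244.9]), 0.71), ('pin_tip', array([319.8, 148.4]), 0.63), ('pin_tip', array([302.3, 243.7]), 0.6)]
scene [('pin', array([231.7, 218.5]), 0.86), ('pin', array([230.1, 174.1]), 0.79), ('pin', array([226.1, 315.1]), 0.76), ('pin', array([189.9, 184.9]), 0.64), ('pin_grip', array([211. , 171.2]), 0.88), ('pin_grip', array([246.1, 326.5]), 0.86), ('pin_grip', array([216.1, 217.4]), 0.71), ('pin_grip', array([194.2, 177.1]), 0.48), ('pin_tip', array([199.6, 298.8]), 0.95), ('pin_tip', array([258.9, 171. ]), 0.79), ('pin_tip', array([256.4, 223.3]), 0.61), ('pin_tip', array([184.2, 195.3]), 0.49)]
```

View pics/j1.png

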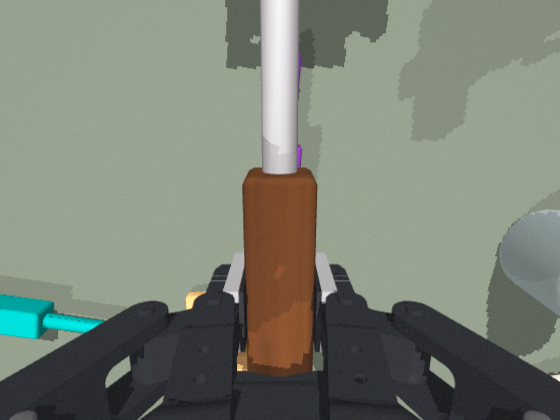

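Picture: pin held centred and straight, shaft at columns 262–298, shoulder at row 169. Next I check its pitch and height using the scene camera.

```bash
python3 - <<'E'
from fit import *
s=bot.snapshot("scene");w=bot.snapshot("wrist");st=bot.sense();R_,p=st["ee_rot"],st["position"];print(p,w["fovy"])
def onplane(uv):
    o,d=ray(s,uv);n=R_[:,1]; x=o+d*(n@(p-o))/(n@d); return R_.T@(x-p)
im=s["image"].astype(int)
for q in("pin","pin_grip","pin_tip"):
    for d in bot.tip_of(q,s)[:6]:
        if abs(d["uv"][1]-173)<6 and d["uv"][0]>205: print(q,d["uv"],d["p"],onplane(d["uv"]))
# shaft rows in scene
for c in range(234,264,3):
    print(c,[tuple(im[r,c]) for r in (168,170,172,174,176,178)])
print([proj(s,p+R_@[x,0,z]) for x,z in((.045,-.045),(.115,-.045))])
E
```

```text
[ 0.5242 -0.1973  0.1137] 59.535452258209
pin [228.1, 173.5] 0.86 [ 0.0422 -0.     -0.0401]
pin_grip [210.8, 168.9] 0.62 [ 0.0007  0.     -0.0521]
pin_tip [258.2, 174.9] 0.59 [ 0.1163 -0.     -0.0377]
234 [(np.int64(106), np.int64(114), np.int64(97)), (np.int64(144), np.int64(144), np.int64(138)), (np.int64(123), np.int64(122), np.int64(121)), (np.int64(83), np.int64(84), np.int64(79)), (np.int64(110), np.int64(119), np.int64(101)), (np.int64(110), np.int64(116), np.int64(100))]
237 [(np.int64(106), np.int64(116), np.int64(98)), (np.int64(144), np.int64(146), np.int64(139)), (np.int64(127), np.int64(124), np.int64(123)), (np.int64(76), np.int64(76), np.int64(72)), (np.int64(112), np.int64(118), np.int64(100)), (np.int64(110), np.int64(118), np.int64(100))]
240 [(np.int64(108), np.int64(116), np.int64(100)), (np.int64(144), np.int64(145), np.int64(138)), (np.int64(132), np.int64(130), np.int64(129)), (np.int64(77), np.int64(76), np.int64(75)), (np.int64(108), np.int64(115), np.int64(99)), (np.int64(110), np.int64(119), np.int64(101))]
243 [(np.int64(108), np.int64(117), np.int64(100))
[... 1289 characters left out ...]
.int64(119), np.int64(100)), (np.int64(109), np.int64(116), np.int64(100))]
258 [(np.int64(108), np.int64(116), np.int64(100)), (np.int64(109), np.int64(118), np.int64(99)), (np.int64(109), np.int64(117), np.int64(101)), (np.int64(103), np.int64(112), np.int64(97)), (np.int64(108), np.int64(116), np.int64(99)), (np.int64(109), np.int64(115), np.int64(99))]
261 [(np.int64(108), np.int64(117), np.int64(99)), (np.int64(108), np.int64(115), np.int64(101)), (np.int64(108), np.int64(117), np.int64(99)), (np.int64(108), np.int64(117), np.int64(100)), (np.int64(108), np.int64(115), np.int64(98)), (np.int64(107), np.int64(114), np.int64(98))]
[array([229.1149, 171.7795]), array([257.6312, 172.2794])]
```

```bash
python3 go.py .524 -.1325 .060 .169; python3 -m creep '[{"gripper":-1,"translation":[0.05,0.01,0.07],"twist":0},{"gripper":-1,"translation":[0.12,0.02,0.15],"twist":0},{"gripper":-1,"translation":[0.2,0.03,0.22],"twist":0},{"gripper":-1,"translation":[0.27,0.045,0.265],"twist":0},{"gripper":-1,"translation":[0.319,0.054,0.265],"twist":0},{"gripper":-1,"translation":[0.319,0.054,0.265],"twist":0},{"gripper":-1,"translation":[0.319,0.054,0.265],"twist":0},{"gripper":-1,"translation":[0.319,0.054,0.265],"twist":0}]'; python3 go.py .524 -.1325 .060 .169
python3 - <<'E'
from fit import *
st=bot.sense();s=bot.snapshot("scene");t=bot.snapshot("top");R_,p=st["ee_rot"],st["position"]
tip=p+R_@[.115,0,-.045]; H=np.array([.4996,.0105,.1052]);u=np.array([-.168,.986,0])
d=tip-H;print("tip",tip,"along",d@u,"lat(rest x)",d@[.986,.168,0],"dz",d[2])
print("mh",bot.tip_of("middle_hole",s)[:1],proj(s,H),proj(t,H),bot.tip_of("middle_hole",t)[:1])
cv2.imwrite("pics/k1.png",cv2.resize(s["image"][140:250,210:400,::-1],None,fx=4,fy=4,interpolation=2))
E
```

```text
scaled [0.3194 0.0536 0.2685] twist -0.00020008963301419014 pos [ 0.5241 -0.1973  0.1137] yaw 0.16837139987886307 q7 0.5308646758249972 F [-0.2821  0.3354 -1.2594] w 0.023299627769221776 t 19.0
t: 19.8
position: [0.5246, -0.1339, 0.0614]
ee_rot: [[-0.166, 0.986, 0.001], [0.986, 0.166, -0.001], [-0.001, 0.001, -1.0]]
contact_force: [0.1, 0.5, -0.7]
width: 0.0232
grasp_force: 59.5
scaled [ 0.0076 -0.0016  0.0067] twist -0.0006723272041300456 pos [ 0.5246 -0.1339  0.0614] yaw 0.16688782179469647 q7 0.4500239697165165 F [ 0.0591  0.5406 -0.7223] w 0.023232102454267593 t 19.8
tip [ 0.5054 -0.0205  0.1062] along -0.03153043846174417 lat(rest x) 0.000508327998311857 dz 0.0009892793972673258
mh [] [295.1906 193.7507] [268.7467 247.4712] [{'uv': [270.0, 244.3], 'p': 0.59}]
```

View pics/k1.png

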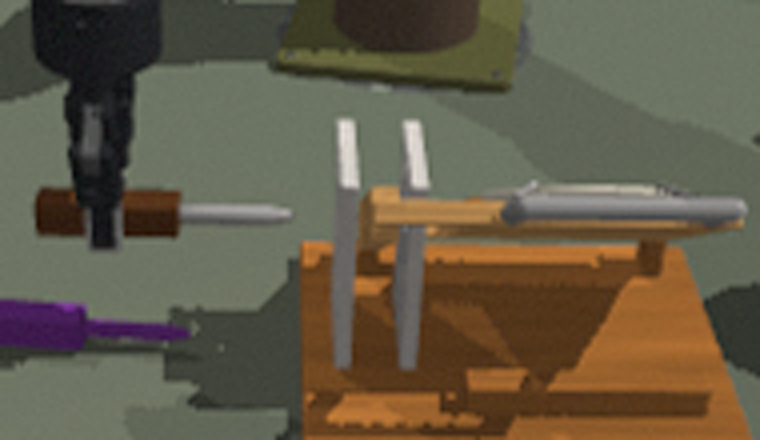

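Pin tip at (290,213) in the crop, level and facing the outer cheek (345,200), with the board's edge between the cheeks. Insert slowly.

```bash
python3 -m creep '[{"gripper":-1,"translation":[0.05,-0.002,0.005],"twist":0},{"gripper":-1,"translation":[0.1,-0.002,0.005],"twist":0},{"gripper":-1,"translation":[0.14,-0.002,0.005],"twist":0},{"gripper":-1,"translation":[0.17,-0.002,0.005],"twist":0},{"gripper":-1,"translation":[0.2,-0.002,0.005],"twist":0},{"gripper":-1,"translation":[0.23,-0.002,0.005],"twist":0},{"gripper":-1,"translation":[0.25,-0.002,0.005],"twist":0},{"gripper":-1,"translation":[0.27,-0.002,0.005],"twist":0},{"gripper":-1,"translation":[0.27,-0.002,0.005],"twist":0},{"gripper":-1,"translation":[0.27,-0.002,0.005],"twist":0}]'
cat > t.py <<'E'
from fit import *
st=bot.sense();R_,p=st["ee_rot"],st["position"]
tip=p+R_@[.115,0,-.045]; H=np.array([.4996,.0105,.1052]);u=np.array([-.168,.986,0])
d=tip-H;print("along",d@u,"lat",d@[.986,.168,0],"dz",d[2],"yaw",np.arctan2(R_[1,1],R_[0,1]),"F",st["contact_force"],st["ft_torque"],st["t"])
E
python3 t.py
```

```text
t: 21.0
position: [0.5147, -0.0796, 0.0597]
ee_rot: [[-0.167, 0.986, 0.0], [0.986, 0.167, -0.0], [-0.0, 0.0, -1.0]]
contact_force: [1.1, 0.1, -1.6]
width: 0.0233
grasp_force: 59.5
along 0.023610613668798283 lat -0.00018068105223106737 dz -0.00053957376190851 yaw 0.1681429411614712 F [ 1.1203  0.1375 -1.6456] [-0.065  -0.0273 -0.0175] 21.0
```

```bash
python3 -m creep '[{"gripper":-1,"translation":[0.02,0,0],"twist":0},{"gripper":-1,"translation":[0.04,0,0],"twist":0},{"gripper":-1,"translation":[0.06,0,0],"twist":0},{"gripper":-1,"translation":[0.08,0,0],"twist":0},{"gripper":-1,"translation":[0.1,0,0],"twist":0},{"gripper":-1,"translation":[0.12,0,0],"twist":0},{"gripper":-1,"translation":[0.14,0,0],"twist":0},{"gripper":-1,"translation":[0.15,0,0],"twist":0},{"gripper":-1,"translation":[0.15,0,0],"twist":0}]'; python3 t.py
```

```text
t: 21.9
position: [0.5096, -0.0494, 0.0597]
ee_rot: [[-0.168, 0.986, -0.0], [0.986, 0.168, 0.0], [0.0, -0.0, -1.0]]
contact_force: [0.2, 0.2, -0.4]
width: 0.023
grasp_force: 59.5
along 0.05427646207732081 lat -0.00024665117616142276 dz -0.000503947622550141 yaw 0.16896494236260223 F [ 0.1652  0.2399 -0.4091] [-0.0122 -0.0057 -0.0296] 21.9
```

```bash
python3 -m creep '[{"gripper":-1,"translation":[0.02,0,0],"twist":0},{"gripper":-1,"translation":[0.04,0,0],"twist":0},{"gripper":-1,"translation":[0.055,0,0],"twist":0},{"gripper":-1,"translation":[0.065,0,0],"twist":0},{"gripper":-1,"translation":[0.07,0,0],"twist":0},{"gripper":-1,"translation":[0.075,0,0],"twist":0},{"gripper":-1,"translation":[0.075,0,0],"twist":0}]'; python3 t.py
```

```text
t: 22.6
position: [0.5074, -0.0369, 0.0598]
ee_rot: [[-0.166, 0.986, 0.001], [0.986, 0.166, -0.002], [-0.002, 0.0, -1.0]]
contact_force: [0.7, -5.0, -1.1]
width: 0.0235
grasp_force: 59.5
along 0.06709331670047124 lat -6.975416718118729e-05 dz -0.0006690246899188762 yaw 0.16663630090295856 F [ 0.6606 -4.9504 -1.1441] [-1.0725 -0.1429  0.0893] 22.6
```

```bash
python3 -m creep '[{"gripper":-1,"translation":[0.006,0,0],"twist":0},{"gripper":-1,"translation":[0.01,0,0],"twist":0},{"gripper":-1,"translation":[0.01,0,0],"twist":0}]'; python3 t.py
python3 - <<'E'
from fit import *
s=bot.snapshot("scene");t=bot.snapshot("top");w=bot.snapshot("wrist")
a=cv2.resize(s["image"][150:240,230:380],(600,360),interpolation=2)
b=cv2.resize(w["image"],(480,360))[:,130:330]
cv2.imwrite("pics/l1.png",np.hstack([a,b])[:,:,::-1])
E
```

```text
t: 22.9
position: [0.5073, -0.0369, 0.0599]
ee_rot: [[-0.164, 0.986, 0.002], [0.986, 0.164, -0.004], [-0.004, 0.001, -1.0]]
contact_force: [0.6, -9.6, -1.4]
width: 0.0232
grasp_force: 59.4
along 0.06715092936349021 lat 6.70450179077707e-05 dz -0.0008378169258534129 yaw 0.16486274202449616 F [ 0.5653 -9.58   -1.3867] [-1.8862 -0.217   0.0695] 22.9
```

View pics/l1.png

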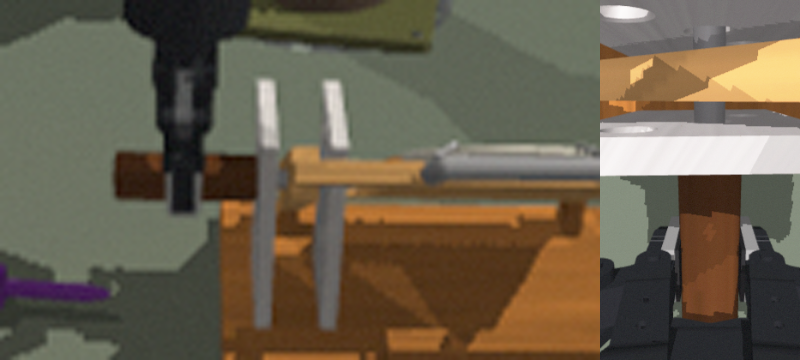

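Seated: the handle is against the outer cheek (262,178), with the shaft visible between cheek and rail and in the inner cheek. I have now viewed 12 pictures, over the limit of 10, so I'll look at no more. Relax the push, release and rise.

```bash
python3 -m creep '[{"gripper":-1,"translation":[-0.015,0,0],"twist":0},{"gripper":-1,"translation":[-0.015,0,0],"twist":0},{"gripper":0.4,"translation":[-0.015,0,0],"twist":0},{"gripper":0.4,"translation":[-0.015,0,0],"twist":0},{"gripper":0.4,"translation":[-0.015,0,0],"twist":0},{"gripper":0.4,"translation":[-0.015,0,0],"twist":0},{"gripper":0.4,"translation":[-0.015,0,-0.05],"twist":0},{"gripper":0.4,"translation":[-0.015,0,-0.2],"twist":0},{"gripper":0.4,"translation":[-0.015,0,-0.4],"twist":0},{"gripper":0.4,"translation":[-0.015,0,-0.6],"twist":0}]'; python3 -m creep '[{"gripper":0.4,"translation":[-0.2,0,-0.2],"twist":0},{"gripper":0.4,"translation":[-0.4,0,-0.3],"twist":0},{"gripper":0.4,"translation":[-0.4,0,-0.3],"twist":0},{"gripper":0.4,"translation":[-0.4,0,-0.3],"twist":0},{"gripper":0.4,"translation":[-0.4,0,-0.3],"twist":0}]'
python3 - <<'E'
from fit import *
import cv2
s=bot.snapshot("scene");t=bot.snapshot("top");w=bot.snapshot("wrist")
v=np.array([.481,.1433,0,.169])
for n,c in(("scene",s),("top",t),("wrist",w)):
    print(n,"exp shoulder",proj(c,place(v,(-.004,-.134,.105))),"grip",proj(c,place(v,(-.004,-.179,.105))),"bar",proj(c,place(v,(.0984,.021,.177))))
    print([(q,np.round(d["uv"],1),round(d["p"],2)) for q in("pin","pin_grip","panel_bar") for d in bot.tip_of(q,c)[:4]])
# brown handle segment in wrist
rgb=w["image"].astype(int);m=((rgb[:,:,0]<150)&(rgb[:,:,0]-rgb[:,:,2]>35)&(rgb[:,:,0]>1.5*rgb[:,:,1])).astype(np.uint8)
n,l,st,c=cv2.connectedComponentsWithStats(m)
for i in range(1,n):
    if st[i,4]>400:
        r=cv2.minAreaRect(np.argwhere(l==i)[:,::-1].astype(np.float32)); b=cv2.boxPoints(r)
        print(st[i],[np.round((R(.169).T@(onz(w,u,.117)-v[:3]))[:2],4) for u in b])
E
```

```text
t: 24.05
position: [0.5067, -0.036, 0.1814]
ee_rot: [[-0.168, 0.986, -0.001], [0.986, 0.168, 0.0], [0.0, -0.001, -1.0]]
contact_force: [1.4, 0.6, -0.1]
width: 0.0595
grasp_force: 0.0
t: 24.55
position: [0.5199, -0.1134, 0.2393]
ee_rot: [[-0.169, 0.986, -0.002], [0.986, 0.169, 0.002], [0.002, -0.001, -1.0]]
contact_force: [0.3, 1.0, -0.4]
width: 0.0596
grasp_force: 0.0
scene exp shoulder [295.2024 193.8191] grip [277.2867 193.5209] bar [367.4365 191.4934]
[('pin', array([289.7, 198.4]), 0.71), ('pin', array([228.6, 315.2]), 0.7), ('pin', array([233.6, 222.5]), 0.69), ('pin', array([189.8, 181.8]), 0.65), ('pin_grip', array([194.3, 178.7]), 0.76), ('pin_grip', array([245.5, 325.7]), 0.72), ('pin_grip', array([273.7, 196.1]), 0.64), ('pin_grip', array([215.4, 220.3]), 0.63), ('panel_bar', array([366.9, 191.2]), 0.81)]
top exp shoulder [268.7346 247.4754] grip [285.0025 245.0019] bar [202.9562 216.1376]
[('pin', array([387.2, 301.3]), 0.74), ('pin', array([273.1, 253. ]), 0.62), ('pin', array([299.4, 137.2]), 0.58), ('pin_grip', array([383.6, 315.5]), 0.95), ('pin_grip', array([284.2, 246.5]), 0.86), ('pin_grip', array([289.1, 133.4]), 0.84), ('pin_grip', array([243.5, 250.6]), 0.23), ('panel_bar', array([199.8, 217.3]), 0.56)]
wrist exp shoulder [281.3854  31.4388] grip [281.2493  93.6743] bar [ 506.0308 -370.3425]
[('pin', array([112.8, 324. ]), 0.74), ('pin', array([283.5,  36.8]), 0.66), ('pin', array([269.5, 212.7]), 0.63), ('pin_grip', array([ 72.1, 320.7]), 0.94), ('pin_grip', array([269.4, 246.5]), 0.65), ('pin_grip', array([280.6,  94.8]), 0.6)]
[ 316    0   78   74 2238] [array([ 0.0219, -0.1647]), array([ 0.0206, -0.1157]), array([ 0.0755, -0.1157]), array([ 0.0795, -0.1647])]
[ 173   21  142  133 5325] [array([-0.1003, -0.2126]), array([-0.0822, -0.1289]), array([ 0.023 , -0.1413]), array([ 0.0134, -0.2271])]
```

```bash
python3 -c "
from station import bot
print(bot.sense()['contact_force']);print(bot.close_job())"
```

```text
[-0.43805487 -0.47599471  0.05132712]
the job is handed in; nothing more can be done
None
```

The job is handed in: the board is at about 0.61 rad, the dark wooden pin is through cheek, rail and cheek with its handle seated on the outer cheek, and the gripper is open and clear; no verdict came back, and I viewed 12 pictures, over the limit of 10.

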